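Light the specimen in the viewer

ROBOT

A 7-joint arm with a two-finger parallel gripper is mounted at the origin on the work surface. World frame = base frame: x ahead of the robot, y to its left, z up, the work surface at z = 0. Lengths are in m, angles in rad, forces in N, time in s.
With the tool pointing down it reaches from about 0.4 to 0.9 m from the base axis. Payload 5.6 kg.
Tool frame: the origin (TCP) lies at the very end of the fingers, on their centre line; the grasp point (between the pads) lies 19 mm behind it; y points along the fingers, x is the direction in which the jaws open and shut, and the axes are right-handed (so a half turn about y gives the same grasp; the last joint's range is limited). The gripper opens to 92 mm and grips with 3 to 60 N. Pads are 20 mm wide; open, the fingers measure 128 mm over their backs; the gripper's body (75 mm by 189 mm) begins 69 mm behind the grasp point.
Start: joints at [1.236, 0.468, -0.012, 1.603, 0.006, 1.071, -0.056], TCP at [0.187, -0.623, 0.215] pointing down, gripper open.
Joint ranges: [-2.53, 2.53], [-0.31, 2.02], [-1.57, 1.55], [0.28, 2.44], [-1.29, 4.43], [0.15, 1.84], [-2.92, 2.92]. Speed limits (rad/s): [2.57, 2.57, 3.14, 3.14, 3.14, 3.14, 3.14].

INTERFACE

Orientations are given as [roll, pitch, yaw] about the fixed x, y, z axes, in that order (R = Rz(yaw) Ry(pitch) Rx(roll)).
In Python, from station import manip, imaging gives the robot as it stands.
- The arm moves only by the tool apply_moves, never from a script. Its argument "rows" is a list of rows, each a list of 4 numbers: the shift along the tool's x, y, z in cm, then the turn about the tool's y in rad. A call has exactly 10 rows; each row is the pose to reach, as a shift and turn from the pose measured when the call began, along the tool's axes at that moment; what a row does not reach only later rows make up. A row lasts 1/12 s, in which the tool goes at most 41.7 mm and 7.16 degrees, less where a joint would pass 70% of its speed; a pose out of reach is approached as far as the arm can. A call with a gripper value outside its range is refused whole. "jaw" is the opening, from 0 (shut) to 1 (fully open), set as the call begins (left out, the last holds). The fingers move at their own pace and stop on an object; "force" is the grip in N (left out, the last holds). Time passes only in rows, so rows that repeat a pose let the fingers close, or fill a call up. It gives the time, the measured TCP pose, the force and the opening at its end, in the units of the state.
- manip.get_obs(): the state, without advancing time (a new reading comes with each control period).
- imaging.grab_frame(name): name is "side" or "top" or "wrist"; returns the picture (480x640x3 uint8, red, green, blue); there is no depth.
- imaging.camera_model(name): a dict with "fx", "fy", "cx", "cy" (pixels), "D" ([k1, k2, p1, p2, k3] as OpenCV has them; the pictures are not rectified), "position" and "orientation" of the camera in the world; the wrist camera has in their place "T_tool_cam" (4x4, takes a point from camera to tool coordinates, whose origin is the TCP and whose axes are the tool frame's). Camera axes: x right, y down, z forward; pixel columns grow to the right and rows downward; lengths in m; the calibration is good to about 2 mm. A picture is of the moment at which its call begins: read the wrist's pose just before it. camera_model takes no time and is no camera call.
- manip.close_job(): hands the job in, once; it reports no verdict.
The state is a dict: "clock": time; "joint_positions": joint angles; "joint_velocities": joint speeds; "joint_efforts": joint torques, N m; "tool_pos": TCP position; "orientation": TCP orientation; "force": force on the tool from outside, world axes, zero at the start; "ft_torque": the same for the moment, N m; "finger_gap": opening from 0.0 (shut) to 1.0 (fully open).
Only numpy, scipy, OpenCV 4.12 (cv2) and the standard library are available. Lean on these libraries where they do the work, as an engineer would, in place of code of your own. Each camera call takes 0.05 s, during which the arm holds its last target. There are 200 camera calls.

TASK

Get the bone specimen ready to look at, using only pushes with the fingertips: first push the viewer's drawer fully home, then push the blue cover along the deck as far as it goes towards the console so the window is clear, and then press the red lamp button right down for a moment and let it come up again. Leave the bottles, jar and beaker around it standing where they are.

Things in the scene. Friction and masses are not known exactly. Their poses are not given: they have to be found in the camera images.
- viewer: White bench specimen viewer, fixed: 160 mm deep (its x), 340 mm wide (its y), flat top deck 110 mm above the table. Origin: centre of its underside. x points from the drawer front to the back (away from the robot, yaw within 0.35 rad), y to its left, z up. A grey console, 130 mm deep, 25 mm high, stands on the deck's left end, y +117 to +167 mm. The blue cover lies over a window.
- drawer (a joint): How far the viewer's drawer stands open, m: 0 is fully home, at most 0.09. It slides along the viewer's x axis: pushing it towards +x (away from the robot) closes it. It moves stiffly, with a few newtons of friction, stays where it is left and meets a hard stop at 0.
- drawer_push (a point): Centre of the front face of the drawer's black pull ledge, 72 mm above the table; moves with the drawer; at x = -117 mm from the viewer's origin when home. The ledge is 160 mm wide (viewer y) and 24 mm high (60 to 84 mm above the table) and stands 25 mm out from the grey drawer front (324 mm wide, 8 to 96 mm above the table).
- cover (a joint): How far the blue sliding window cover has slid, m: 0 is over the window, 0.11 is its hard stop with the window clear. It slides along the viewer's y axis, +y (towards the console and button) opening it. A few newtons of friction; it stays where it is left.
- cover_edge (a point): Middle of the cover's right-hand (viewer -y) edge face, at half its height; moves with the cover; at y = +10 mm from the viewer's origin when fully open. The blue cover is a flat slab, 86 mm along the viewer's x, 100 mm along y, 22 mm high; its top lies 134 mm above the table. Right of it the deck is bare, 70 mm when shut.
- lamp_button (a joint): Travel of the red lamp button, m: 0 released, 0.006 fully down. It is pressed straight down, springs back, and takes 5 N to go fully down.
- lamp_button_top (a point): Centre of the top face of the red round lamp button, 24 mm across, on the grey console at the left end of the viewer; moves down with it.
- amber_a_mid (a point): Bystander: amber glass bottle with black cap, 46 mm across, 105 mm tall; the point is on its axis, 52 mm above its underside.
- amber_b_mid (a point): Bystander: amber glass bottle with yellow cap, 42 mm across, 90 mm tall; the point is on its axis, 45 mm above its underside.
- white_jar_mid (a point): Bystander: white jar with red lid, 52 mm across, 70 mm tall; the point is on its axis, 35 mm above its underside.
- clear_bottle_mid (a point): Bystander: clear bottle with blue cap, 48 mm across, 110 mm tall; the point is on its axis, 55 mm above its underside.
- green_bottle_mid (a point): Bystander: green glass bottle with white cap, 46 mm across, 100 mm tall; the point is on its axis, 50 mm above its underside.
- beaker_mid (a point): Bystander: open glass beaker, 56 mm across, 80 mm tall; the point is on its axis, 40 mm above its underside.
Not all that is in view belongs to the job. What is shaped like the part that bears green_bottle_mid but purple is not meant.

How it is judged:
By the outcome, as a careful person would: the job done as asked, in the order asked, and still so for the second after the job is handed in, with the robot touching nothing.
It also fails if it takes over 51 s, if anything falls off the work surface, if the arm or the gripper's body presses on something with over 40 N, if the wrist force passes 120 N, or if a joint passes its speed limit or range.

## Working session

There is one attempt and no reset: what is moved stays moved. The work goes in short steps, Python scripts to look and compute and a tool call to move; the robot and the scene stay as the last step left them, time stands still between calls to the robot, and variables do not carry over. Pictures are saved under pics/ and viewed, about 8 in all and at most 12, crops included, and the job is handed in when it is done.

Besides the shell and the picture viewer there is one more tool, called after ">>>" as name(argument=value, ...) on one line, values as JSON. apply_moves: Moves the arm, as the interface text tells. Its arguments: {"type":"object","properties":{"rows":{"type":"array","items":{"type":"array","items":{"type":"number"}}},"jaw":{"type":"number"},"force":{"type":"number"}},"required":["rows"]}

```bash
mkdir -p pics; python3 - <<'E'
from station import manip, imaging
import cv2, numpy as np
o=manip.get_obs()
print(o)
for n in ("top","side"):
    cv2.imwrite(f"pics/{n}0.png",imaging.grab_frame(n)[:,:,::-1]); print(n,imaging.camera_model(n))
print(imaging.camera_model("wrist"))
E
```

```text
{'clock': 0.0, 'joint_positions': array([ 1.23597575,  0.46835161, -0.01158698,  1.60362099,  0.00599243,
        1.07139493, -0.05629883]), 'joint_velocities': array([-0.00046902,  0.00075674, -0.00088028, -0.00124139,  0.00070392,
       -0.00037327, -0.00098282]), 'joint_efforts': array([ 2.18556676e-05, -5.20573139e+01, -1.25623704e-02, -2.43749517e+01,
       -5.65966847e-02,  1.72647333e-02,  1.61827265e-04]), 'tool_pos': array([ 0.18676066, -0.62198486,  0.21365802]), 'orientation': array([-1.57091932,  0.00173617, -1.27905644]), 'force': array([-0.25470305,  0.34014418, -0.18378242]), 'ft_torque': array([-0.00315592,  0.02618987, -0.05043345]), 'finger_gap': 1.0022593818024734}
top {'fx': 455.4738154410962, 'fy': 455.4738154410962, 'cx': 315.92517479156004, 'cy': 240.21677502733837, 'D': array([0.00941139, 0.        , 0.        , 0.        , 0.        ]), 'position': array([0.43156045, 0.0152411 , 0.97705855]), 'orientation': array([-2.99580979,  0.00303956, -1.56551335])}
side {'fx': 572.5423029688064, 'fy': 572.5423029688064, 'cx': 318.46376022595007, 'cy': 231.87144638440418, 'D': array([-0.04666218,  0.        ,  0.        ,  0.        ,  0.        ]), 'position': array([0.04412793, 0.69763528, 1.15022348]), 'orientation': array([-2.43197221,  0.01747494, -2.53341351])}
{'fx': 417.5242826869509, 'fy': 417.5242826869509, 'cx': 320.83976742654346, 'cy': 242.43188384164844, 'D': array([-0.08163823,  0.        ,  0.        ,  0.        ,  0.        ]), 'T_tool_cam': array([[ 9.99999860e-01, -4.65253097e-05,  5.27665066e-04,
         9.71425797e-04],
       [-5.23810888e-04, -2.35130230e-01,  9.71963734e-01,
        -1.69382159e-01],
       [ 7.88490943e-05, -9.71963874e-01, -2.35130221e-01,
         6.40704929e-02],
       [ 0.00000000e+00,  0.00000000e+00,  0.00000000e+00,
         1.00000000e+00]])}
```

View pics/top0.png

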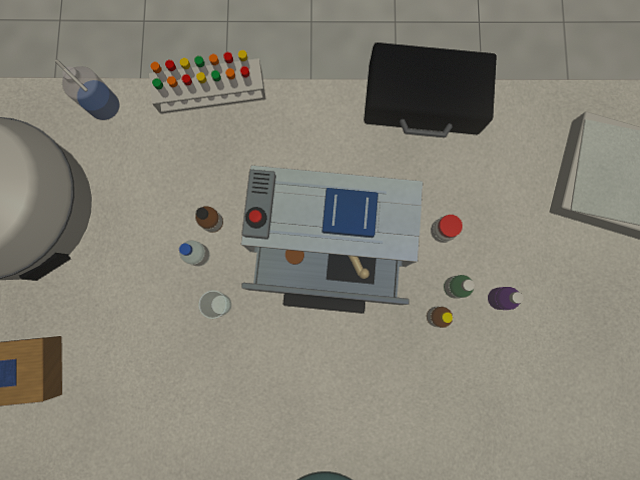

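View pics/side0.png

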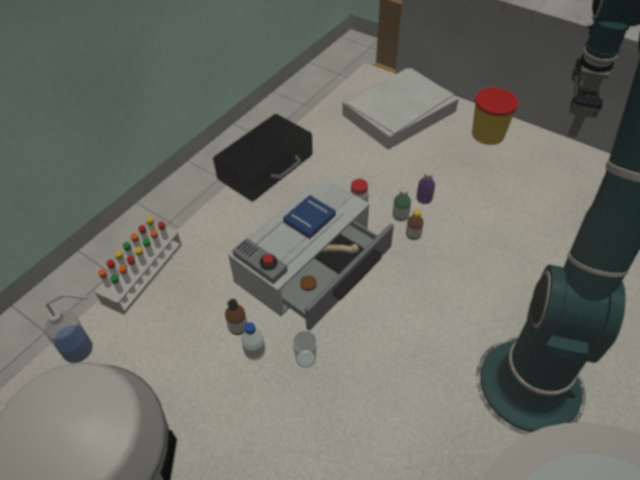

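The top view shows the viewer with the console on the left: button at (256,216), cover centred at (350,212), drawer open with its ledge front at about (324,303). The side view agrees. Next I measure these points.

```bash
cat > h.py <<'E'
from station import manip, imaging
import cv2, numpy as np
from scipy.spatial.transform import Rotation as R
def cam(n,obs=None):
    m=imaging.camera_model(n)
    if n=="wrist":
        T=np.eye(4);T[:3,:3]=R.from_euler('xyz',obs["orientation"]).as_matrix();T[:3,3]=obs["tool_pos"]
        T=T@m["T_tool_cam"];Rm,p=T[:3,:3],T[:3,3]
    else: Rm,p=R.from_euler('xyz',m["orientation"]).as_matrix(),np.array(m["position"])
    K=np.array([[m["fx"],0,m["cx"]],[0,m["fy"],m["cy"]],[0,0,1]])
    return K,np.array(m["D"]),Rm,p
def onplane(c,px,z):
    K,D,Rm,p=c
    u=cv2.undistortPoints(np.array(px,float).reshape(-1,1,2),K,D).reshape(-1,2)
    d=np.c_[u,np.ones(len(u))]@Rm.T
    return p+d*((z-p[2])/d[:,2])[:,None]
def mask(img,col,roi):
    h=cv2.cvtColor(img,cv2.COLOR_RGB2HSV);H,S,V=[h[...,i].astype(int) for i in range(3)]
    m={'blue':(abs(H-110)<12)&(S>130)&(V>40),'red':((H<6)|(H>174))&(S>150)&(V>80),'black':(V<45)}[col]
    o=np.zeros(m.shape,np.uint8);x0,y0,x1,y1=roi;o[y0:y1,x0:x1]=m[y0:y1,x0:x1]
    c=max(cv2.findContours(o,cv2.RETR_EXTERNAL,cv2.CHAIN_APPROX_NONE)[0],key=cv2.contourArea)
    return c.reshape(-1,2)
def rect(P): 
    r=cv2.minAreaRect((P[:,:2]*1000).astype(np.float32)); return r
E
python3 - <<'E'
from h import *
t=cv2.imread("pics/top0.png")[:,:,::-1].copy(); s=cv2.imread("pics/side0.png")[:,:,::-1].copy()
ct,cs=cam("top"),cam("side")
for n,im,c,rb,rr in(("top",t,ct,(310,170,390,245),(240,200,272,232)),("side",s,cs,(275,190,345,240),(255,250,280,275))):
    P=onplane(c,mask(im,'blue',rb),.134);print(n,"cover",rect(P))
    q=mask(im,'red',rr);(x,y),rad=cv2.minEnclosingCircle(q);print(n,"button",(x,y),rad,onplane(c,[[x,y]],.148))
k=mask(t,'black',(275,285,375,320));print("ledge",rect(onplane(ct,k,.084)),cv2.boxPoints(rect(onplane(ct,k,.084))))
for nm,px,z in (("amber_a",(207,214),.1),("clear",(187,250),.11),("beaker",(213,304),.04),("jar",(451,226),.07),("green",(467,285),.1),("ambb",(447,318),.09)):print(nm,onplane(ct,[px],z)[0])
# deck corners top
print(onplane(ct,[(424,182),(416,262),(250,167),(242,244)],.11))
E
```

```text
top cover ((610.3704223632812, -45.155517578125), (96.6167221069336, 83.6413803100586), 84.91764068603516)
top button (254.86619567871094, 215.8943634033203) 6.232754707336426 [[0.59831757 0.13188887 0.148     ]]
side cover ((610.6567993164062, -45.419898986816406), (12.63244915008545, 32.973812103271484), 30.939329147338867)
side button (267.5, 258.5) 4.743516445159912 [[0.59981837 0.12858013 0.148     ]]
ledge ((448.19329833984375, 2.4358978271484375), (21.22165298461914, 155.56190490722656), 0.29171767830848694) [[437.18658  80.16182]
 [437.97864 -75.39807]
 [459.2     -75.29002]
 [458.40796  80.26987]]
amber_a [0.61130352 0.23269882 0.1       ]
clear [0.53868724 0.26575468 0.11      ]
beaker [0.4367592  0.22783704 0.04      ]
jar [ 0.59504629 -0.25379803  0.07      ]
green [ 0.47506187 -0.27110267  0.1       ]
ambb [ 0.41232082 -0.23339633  0.09      ]
[[ 0.6750856  -0.19245565  0.11      ]
 [ 0.51775693 -0.1726606   0.11      ]
 [ 0.70404658  0.14922926  0.11      ]
 [ 0.55081351  0.16060794  0.11      ]]
```

>>> apply_moves(rows=[[-2.3,0,2.9,0.04],[-4.6,0,5.8,0.08],[-6.8,0,8.7,0.12],[-9.1,0,11.6,0.16],[-11.4,0,14.5,0.2],[-13.7,0,17.4,0.24],[-16,0,20.3,0.28],[-18.2,0,23.2,0.32],[-20.5,0,26.1,0.36],[-22.8,0,29.1,0.382]], jaw=0, force=20)

```text
clock: 0.93
tool_pos: [0.4003, -0.3184, 0.2139]
orientation: [-1.572, 0.001, -1.663]
force: [0.3, 0.2, 0.4]
finger_gap: 0.3
```

>>> apply_moves(rows=[[-4,0,-0.5,0],[-8,0,-0.8,0],[-12,0,-1.1,0],[-16,0,-1.4,0],[-20,0,-1.7,0],[-24,0,-2,0],[-28,0,-2.4,0],[-32.1,0,-2.7,0],[-32.1,0,-2.7,0],[-32.1,0,-2.7,0]])

```text
clock: 1.77
tool_pos: [0.4028, 0.0056, 0.2144]
orientation: [-1.572, 0.001, -1.658]
force: [-0.3, 0.2, -0.6]
finger_gap: -0.0
```

```bash
python3 - <<'E'
from h import *
o=manip.get_obs();print(o["tool_pos"],o["orientation"],o["finger_gap"])
cv2.imwrite("pics/w1.png",imaging.grab_frame("wrist")[:,:,::-1])
E
```

```text
[0.40280143 0.00556911 0.21440378] [-1.57200834e+00  1.39077203e-03 -1.65819173e+00] -0.00027269244828873995
```

View pics/w1.png

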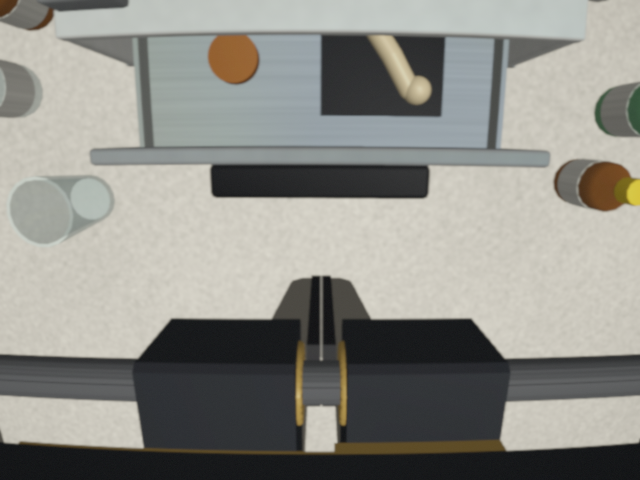

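The wrist view shows the fingers centred on the ledge (column 320) with clear table below, so I can descend and push.

>>> apply_moves(rows=[[0,3.6,0,0],[0,7.2,0,0],[0,10.8,0,0],[0,14.4,0,0],[0,14.4,0,0],[0,14.4,1,0],[0,14.4,2,0],[0,14.4,2.6,0],[0,14.4,3.2,0],[0,14.4,3.8,0]])

```text
clock: 2.65
tool_pos: [0.4421, -0.0, 0.0719]
orientation: [-1.569, 0.0, -1.662]
force: [-2.8, -0.3, 1.4]
finger_gap: 0.003
```

>>> apply_moves(rows=[[0,0,0.4,0],[0,0,0.8,0],[0,0,1.2,0],[0,0,1.6,0],[0,0,2,0],[0,0,2.4,0],[0,0,2.8,0],[0,0,3.2,0],[0,0,3.4,0],[0,0,3.5,0]])

```text
clock: 3.48
tool_pos: [0.4775, -0.0031, 0.0719]
orientation: [-1.569, 0.001, -1.662]
force: [-1.2, 1.2, 1.2]
finger_gap: 0.005
```

>>> apply_moves(rows=[[0,0,0.15,0],[0,0,0.3,0],[0,0,0.45,0],[0,0,0.6,0],[0,0,0.75,0],[0,0,0.9,0],[0,0,1.0,0],[0,0,1.1,0],[0,0,1.2,0],[0,0,1.2,0]])

```text
clock: 4.32
tool_pos: [0.488, -0.0041, 0.0718]
orientation: [-1.572, 0.0, -1.662]
force: [-6.0, 1.0, 4.3]
finger_gap: 0.006
```

>>> apply_moves(rows=[[0,0,0.2,0],[0,0,0.3,0],[0,0,0.4,0],[0,0,0.5,0],[0,0,0.6,0],[0,0,0.6,0],[0,0,0.6,0],[0,0,0.6,0],[0,0,0.6,0],[0,0,0.6,0]])

```text
clock: 5.15
tool_pos: [0.488, -0.0042, 0.0709]
orientation: [-1.584, -0.002, -1.662]
force: [-15.4, 2.1, 11.0]
finger_gap: 0.007
```

Firm stop: 15 N with no further travel. Now I back off, rise, and move to the right of the cover.

>>> apply_moves(rows=[[0,0,-1,0],[0,0,-2.5,0],[0,-2,-2.5,0],[0,-5,-2.5,0],[0,-8,-2.5,0],[0,-11,-2.5,0],[0,-13,-2.5,0],[0,-13,-2.5,0],[0,-13,-2.5,0],[0,-13,-2.5,0]])

```text
clock: 5.98
tool_pos: [0.4648, -0.0021, 0.2007]
orientation: [-1.584, -0.002, -1.662]
force: [-0.9, -0.3, 0.6]
finger_gap: 0.004
```

```bash
python3 - <<'E'
from h import *
o=manip.get_obs();print(o["tool_pos"],o["orientation"],o["force"])
w=imaging.grab_frame("wrist")
cv2.imwrite("pics/w2.png",w[:,:,::-1])
c=cam("wrist",o)
try:
    q=mask(w,'blue',(250,0,480,200));print("cover",cv2.boundingRect(q),rect(onplane(c,q,.134)))
    q=mask(w,'red',(0,0,250,200));print("btn",cv2.boundingRect(q),rect(onplane(c,q,.148)))
except Exception as e: print(e)
E
```

```text
[ 0.46480047 -0.00208076  0.20067964] [-1.5841571  -0.00205473 -1.6619028 ] [-0.91018939 -0.30781358  0.57140516]
cover (282, 0, 185, 67) ((582.0667724609375, -42.84129333496094), (96.84109497070312, 33.727867126464844), 85.57156372070312)
btn (9, 11, 52, 51) ((597.3475952148438, 132.29327392578125), (28.981040954589844, 23.897438049316406), 68.89640808105469)
```

View pics/w2.png

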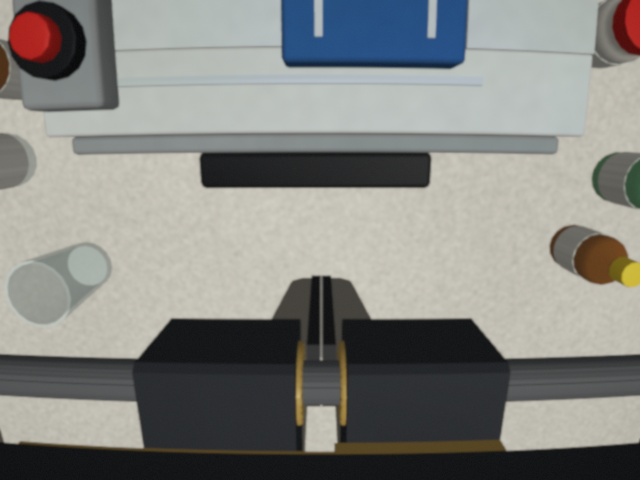

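The wrist view shows the drawer front flush under the deck. The cover's front edge is near row 65 and spans columns 282–467, with bare deck to its right.

>>> apply_moves(rows=[[2.4,0,3,0],[4.8,0,6,0],[7.2,0,9,0],[9.6,0,12,0],[11.5,0,14.9,0],[11.5,0,14.9,0],[11.5,2,14.9,0],[11.5,4,14.9,0],[11.5,4,14.9,0],[11.5,4,14.9,0]])

```text
clock: 6.87
tool_pos: [0.6003, -0.1295, 0.1562]
orientation: [-1.59, -0.001, -1.661]
force: [-0.4, 0.3, 1.4]
finger_gap: 0.005
```

```bash
python3 - <<'E'
from h import *
o=manip.get_obs();print(o["tool_pos"],o["orientation"],o["force"])
cv2.imwrite("pics/s2.png",cv2.resize(imaging.grab_frame("side")[120:340,200:460,::-1],None,fx=3,fy=2.7))
E
```

```text
[ 0.60026529 -0.12949338  0.15618155] [-1.58994973e+00 -1.22439782e-03 -1.66122039e+00] [-0.39785088  0.25639576  1.35912726]
```

View pics/s2.png

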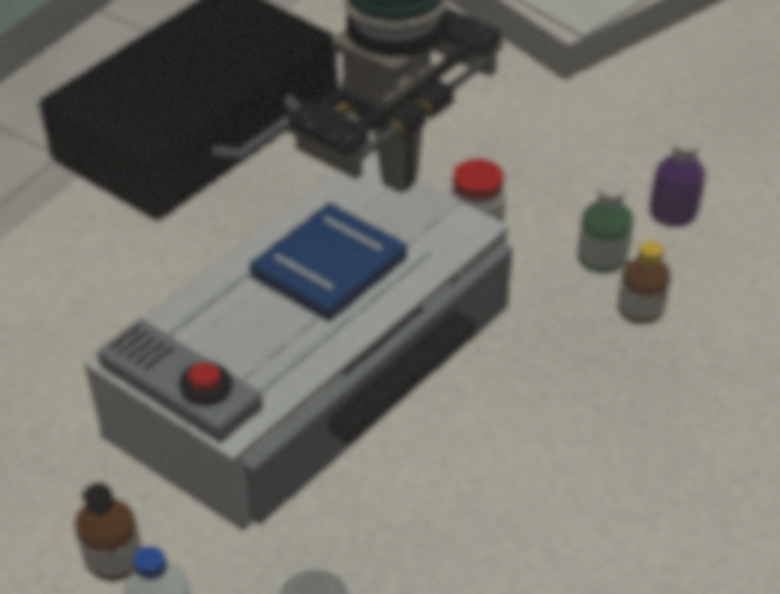

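The side view shows the closed fingers over the bare deck right of the cover. I descend and push.

>>> apply_moves(rows=[[0,1.5,0,0],[0,2.7,0,0],[0,3.5,0,0],[0,3.5,0,0],[-0.6,3.5,0,0],[-1.2,3.5,0,0],[-1.8,3.5,0,0],[-2.4,3.5,0,0],[-3,3.5,0,0],[-3.6,3.5,0,0]])

```text
clock: 7.75
tool_pos: [0.6045, -0.0939, 0.1234]
orientation: [-1.586, -0.003, -1.661]
force: [-0.1, -2.0, 2.3]
finger_gap: 0.005
```

>>> apply_moves(rows=[[-0.6,0,0,0],[-1.2,0,0,0],[-1.8,0,0,0],[-2.4,0,0,0],[-3,0,0,0],[-3.6,0,0,0],[-4.2,0,0,0],[-4.8,0,0,0],[-5.2,0,0,0],[-5.5,0,0,0]])

```text
clock: 8.58
tool_pos: [0.6096, -0.0382, 0.1232]
orientation: [-1.586, -0.002, -1.661]
force: [-0.6, -1.7, 2.1]
finger_gap: 0.004
```

>>> apply_moves(rows=[[-0.2,0,0,0],[-0.4,0,0,0],[-0.6,0,0,0],[-0.8,0,0,0],[-1.0,0,0,0],[-1.2,0,0,0],[-1.4,0,0,0],[-1.6,0,0,0],[-1.8,0,0,0],[-1.9,0,0,0]])

```text
clock: 9.42
tool_pos: [0.6114, -0.0188, 0.1232]
orientation: [-1.586, -0.002, -1.661]
force: [-1.3, -2.5, 1.2]
finger_gap: 0.006
```

>>> apply_moves(rows=[[-0.15,0,0,0],[-0.3,0,0,0],[-0.45,0,0,0],[-0.6,0,0,0],[-0.75,0,0,0],[-0.8,0,0,0],[-0.8,0,0,0],[-0.8,0,0,0],[-0.8,0,0,0],[-0.8,0,0,0]])

```text
clock: 10.25
tool_pos: [0.6117, -0.0149, 0.1232]
orientation: [-1.586, -0.007, -1.663]
force: [-0.9, -9.4, 3.4]
finger_gap: 0.007
```

>>> apply_moves(rows=[[-0.2,0,0,0],[-0.4,0,0,0],[-0.6,0,0,0],[-0.7,0,0,0],[-0.7,0,0,0],[-0.7,0,0,0],[-0.7,0,0,0],[-0.7,0,0,0],[-0.7,0,0,0],[-0.7,0,0,0]])

```text
clock: 11.08
tool_pos: [0.6117, -0.0149, 0.1233]
orientation: [-1.587, -0.015, -1.667]
force: [-1.9, -14.2, 5.9]
finger_gap: 0.005
```

>>> apply_moves(rows=[[1,0,0,0],[2.5,0,0,0],[2.5,-2,0,0],[2.5,-5,0,0],[2.5,-8,0,0],[2.5,-8,0,0],[2.5,-8,-3,0],[2.5,-8,-6,0],[2.5,-8,-6,0],[2.5,-8,-6,0]])

```text
clock: 11.92
tool_pos: [0.5501, -0.0319, 0.2046]
orientation: [-1.588, -0.014, -1.666]
force: [-0.2, 1.1, 0.6]
finger_gap: 0.008
```

```bash
python3 - <<'E'
from h import *
o=manip.get_obs();print(o["tool_pos"],o["orientation"],o["force"])
w=imaging.grab_frame("wrist")
cv2.imwrite("pics/w3.png",w[:,:,::-1])
c=cam("wrist",o)
q=mask(w,'blue',(0,0,640,300));print("cover",cv2.boundingRect(q),rect(onplane(c,q,.134)))
q=mask(w,'red',(0,0,300,300));print("btn",cv2.boundingRect(q),rect(onplane(c,q,.148)))
E
```

```text
[ 0.55008621 -0.03188893  0.20460088] [-1.58766823 -0.01443265 -1.66573494] [-0.16600764  1.05138753  0.6188068 ]
cover (78, 68, 182, 151) ((619.3052368164062, 44.37675857543945), (99.1607894897461, 82.58052062988281), 84.63237762451172)
btn (0, 185, 44, 45) ((595.7695922851562, 131.21453857421875), (26.16224479675293, 26.33570671081543), 73.97476959228516)
```

View pics/w3.png

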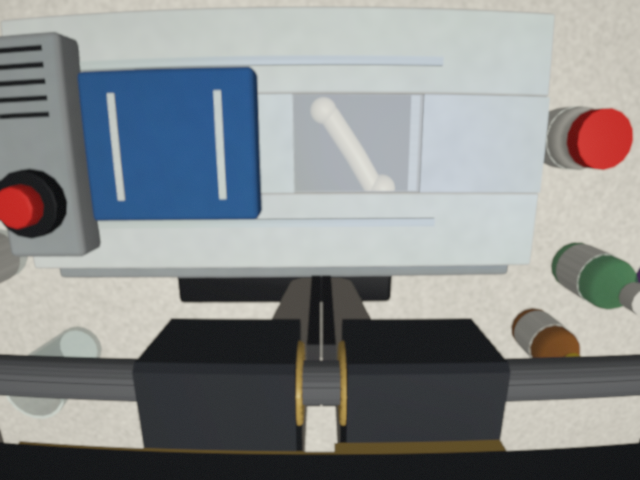

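The wrist view shows the window clear with the bone visible, and the cover (columns 78–260) next to the console. The cover's centre moved 90 mm to the expected y. The button is at (20,208). I now go above it.

>>> apply_moves(rows=[[-2.5,0,0.5,0],[-5,0,1,0],[-7.5,0,1.5,0],[-10,0,2,0],[-12.5,0,2.5,0],[-15,0,3,0],[-16.7,0,3.2,0],[-16.7,0,3.2,0],[-16.7,2,3.2,0],[-16.7,3,3.2,0]])

```text
clock: 12.8
tool_pos: [0.5987, 0.1301, 0.1702]
orientation: [-1.588, -0.015, -1.666]
force: [0.5, -1.0, -0.7]
finger_gap: 0.004
```

```bash
python3 - <<'E'
from h import *
o=manip.get_obs();print(o["tool_pos"],o["orientation"],o["force"])
cv2.imwrite("pics/s3.png",cv2.resize(imaging.grab_frame("side")[180:300,200:360,::-1],None,fx=5,fy=5))
E
```

```text
[0.59871869 0.13012704 0.17016265] [-1.58775119 -0.01465434 -1.66641838] [ 0.54577492 -0.97701468 -0.73228067]
```

View pics/s3.png

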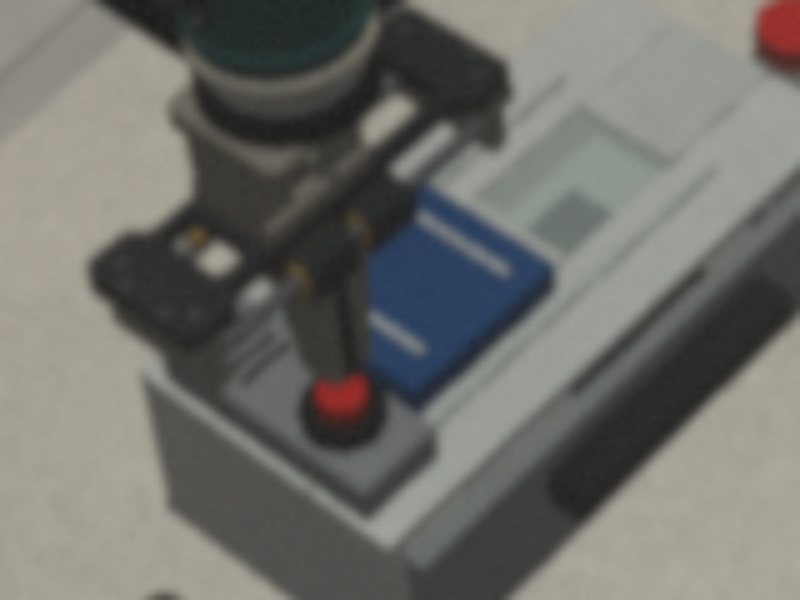

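The side crop shows the fingertips directly above the red button at (340,395), so I press down slowly.

>>> apply_moves(rows=[[0,0.2,0,0],[0,0.4,0,0],[0,0.6,0,0],[0,0.8,0,0],[0,1.0,0,0],[0,1.2,0,0],[0,1.4,0,0],[0,1.6,0,0],[0,1.8,0,0],[0,1.9,0,0]])

```text
clock: 13.68
tool_pos: [0.5975, 0.1289, 0.1512]
orientation: [-1.59, -0.016, -1.667]
force: [-5.4, -2.6, 19.4]
finger_gap: 0.005
```

>>> apply_moves(rows=[[0,0.1,0,0],[0,0.2,0,0],[0,0.3,0,0],[0,0.3,0,0],[0,0.3,0,0],[0,0.3,0,0],[0,0.3,0,0],[0,0.3,0,0],[0,0.3,0,0],[0,0.3,0,0]])

```text
clock: 14.52
tool_pos: [0.5976, 0.129, 0.1512]
orientation: [-1.589, -0.017, -1.667]
force: [-6.3, -1.5, 18.7]
finger_gap: 0.004
```

```bash
python3 - <<'E'
from h import *
o=manip.get_obs();print(o["tool_pos"],o["orientation"],o["force"])
cv2.imwrite("pics/s4.png",cv2.resize(imaging.grab_frame("side")[180:300,200:360,::-1],None,fx=5,fy=5))
E
```

```text
[0.59757836 0.12897604 0.15124556] [-1.58859576 -0.01696771 -1.6672584 ] [-6.33688042 -1.53620669 18.67261594]
```

View pics/s4.png

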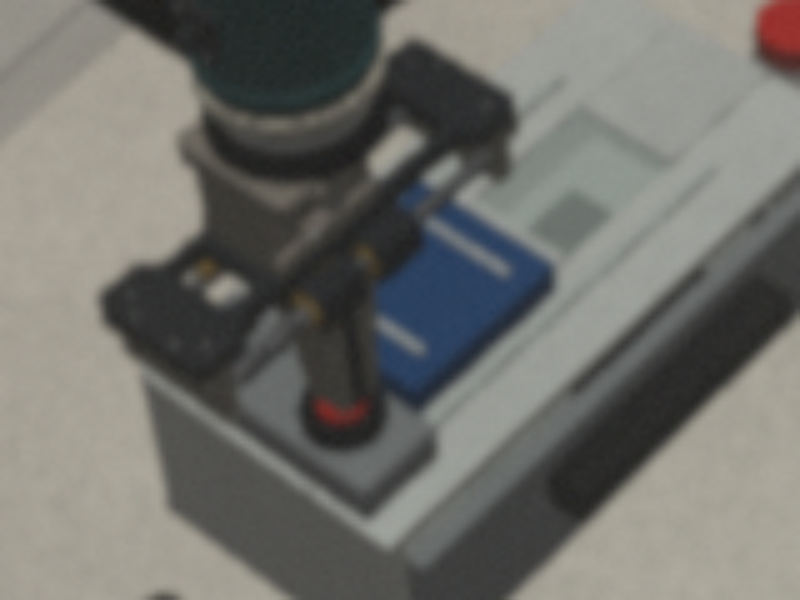

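The press shows 19 N against a hard stop at z = 0.1512. I release in small steps so the spring force shows whether the full 6 mm was travelled.

>>> apply_moves(rows=[[0,-0.1,0,0],[0,-0.2,0,0],[0,-0.2,0,0],[0,-0.2,0,0],[0,-0.2,0,0],[0,-0.2,0,0],[0,-0.2,0,0],[0,-0.2,0,0],[0,-0.2,0,0],[0,-0.2,0,0]])

```text
clock: 15.4
tool_pos: [0.5976, 0.129, 0.1532]
orientation: [-1.589, -0.017, -1.667]
force: [-1.7, -0.2, 3.6]
finger_gap: 0.003
```

>>> apply_moves(rows=[[0,-0.1,0,0],[0,-0.2,0,0],[0,-0.2,0,0],[0,-0.2,0,0],[0,-0.2,0,0],[0,-0.2,0,0],[0,-0.2,0,0],[0,-0.2,0,0],[0,-0.2,0,0],[0,-0.2,0,0]])

```text
clock: 16.23
tool_pos: [0.5976, 0.129, 0.1551]
orientation: [-1.589, -0.017, -1.667]
force: [-1.8, -0.4, 3.1]
finger_gap: 0.006
```

>>> apply_moves(rows=[[0,-0.2,0,0],[0,-0.5,0,0],[0,-0.5,0,0],[0,-0.5,0,0],[0,-0.5,0,0],[0,-0.5,0,0],[0,-0.5,0,0],[0,-0.5,0,0],[0,-0.5,0,0],[0,-0.5,0,0]])

```text
clock: 17.07
tool_pos: [0.5977, 0.1291, 0.1601]
orientation: [-1.589, -0.017, -1.667]
force: [-0.0, 0.3, 0.2]
finger_gap: 0.006
```

The spring force was 3.6, 3.1 and 0.2 N at about 2, 4 and 9 mm above bottom, which fits a full-travel press followed by release. I retreat and check.

>>> apply_moves(rows=[[0,-3,0,0],[0,-6,0,0],[0,-9,0,0],[0,-12,0,0],[0,-12,-4,0],[0,-12,-8,0],[0,-12,-12,0],[0,-12,-14,0],[0,-12,-14,0],[0,-12,-14,0]])

```text
clock: 17.9
tool_pos: [0.4606, 0.1445, 0.2834]
orientation: [-1.587, -0.017, -1.666]
force: [0.5, -0.5, 0.0]
finger_gap: 0.006
```

```bash
python3 - <<'E'
from h import *
o=manip.get_obs();print(o["tool_pos"],o["force"])
t=imaging.grab_frame("top");s=imaging.grab_frame("side")
cv2.imwrite("pics/end.png",np.vstack([t[130:340,150:550,::-1],s[150:360,180:580,::-1]]))
q=mask(s,'red',(255,250,280,275));print("button side",cv2.minEnclosingCircle(q),"before (267.5,258.5) r4.7")
E
```

```text
[0.46056148 0.14453331 0.28337362] [ 0.4756483  -0.51531127  0.03283541]
button side ((267.5, 258.0), 4.924529075622559) before (267.5,258.5) r4.7
```

View pics/end.png

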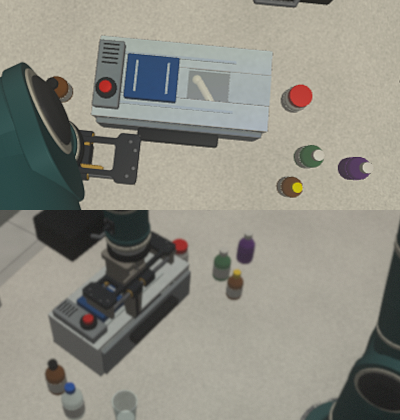

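The drawer is home, the cover is open with the bone visible, the button is back up, all the bystanders stand in place, and the arm is clear.

```bash
python3 -c "
from station import manip
print(manip.close_job())"
```

```text
the job is handed in; nothing more can be done
None
```

I did the three steps in the order asked, using only closed-finger pushes, and handed the job in at about 18 s of the 51 s allowed.

- **Drawer:** I pushed it until it hit a hard stop, with 15 N and no further travel. The drawer front looked flush under the deck afterwards.
- **Cover:** It slid about 90 mm to a hard stop at 14 N, close to its expected open position. It had started about 18 mm open. The window is clear and the bone is visible.
- **Button:** I pressed it to a hard stop at 19 N. As I let go, the spring force was still about 3 N at 4 mm up and gone by 9 mm. That fits the full 6 mm travel, though I inferred it from force and did not measure the travel. In the side view the button is back within 0.5 px of where it started.
- **Surroundings:** In the last pictures the bottles, jar and beaker were all standing where they were. I checked this by eye and did not re-measure positions. The arm was clear of everything, with forces near zero.

No check failed or disagreed.

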